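Start three bench timers in the bakery, in order

TASK

Three trays have just gone into the oven: start their bench timers by pressing each one's cushioned white cap lightly with the fingertips until it is fully down, first the long bar-shaped timer, then the large round one, last the square one. Leave the small round timer unpressed, and do not pick up, tip or shove any timer or anything else on the bench.

Things in the scene. Friction and masses are not known exactly. Their poses are not given: they have to be found in the camera images.
- long_timer: long bar-shaped bench timer, grey housing 110 (its x) x 46 (its y) x 34 mm high with a white cap 100 x 36 mm. A loose 0.2 to 0.45 kg thing standing on the table; origin at the centre of its underside, z up. The cap's flat top is 52 mm above the table when up, 44 mm once it has been pushed fully down and let go. Any place on the cap will do for a push.
- long_top (a point): centre of the top face of the long timer's cap (moves down with the cap's slide; leaves out the give of its cushion), z up. The cap's top is cushioned and gives another 2 N per mm, up to 6 mm (12 N), then hard: so the fingertips must go some 9 to 12 mm below where they first touch.
- long_cap (a joint): how far the long timer's cap is pushed down: 0 m = up (off; starts at 0 to 0.001), 0.008 m = fully down (running). It needs a push of about 2.5 N, plus a little more when fast (8 N per m/s), and stays where it is left: it does not spring back. A push of more than 20 N is too hard.
- round_timer: large round bench timer, grey housing 80 mm across and 34 mm high with a white cap 70 mm across. A loose 0.2 to 0.45 kg thing standing on the table; origin at the centre of its underside, z up. The cap's flat top is 52 mm above the table when up, 44 mm once it has been pushed fully down and let go. Any place on the cap will do for a push.
- round_top (a point): centre of the top face of the round timer's cap (moves down with the cap's slide; leaves out the give of its cushion), z up. The cap's top is cushioned and gives another 2 N per mm, up to 6 mm (12 N), then hard: so the fingertips must go some 9 to 12 mm below where they first touch.
- round_cap (a joint): how far the round timer's cap is pushed down: 0 m = up (off; starts at 0 to 0.001), 0.008 m = fully down (running). It needs a push of about 2.5 N, plus a little more when fast (8 N per m/s), and stays where it is left: it does not spring back. A push of more than 20 N is too hard.
- square_timer: square bench timer, grey housing 70 x 70 x 34 mm high with a white cap 60 x 60 mm. A loose 0.2 to 0.45 kg thing standing on the table; origin at the centre of its underside, z up. The cap's flat top is 52 mm above the table when up, 44 mm once it has been pushed fully down and let go. Any place on the cap will do for a push.
- square_top (a point): centre of the top face of the square timer's cap (moves down with the cap's slide; leaves out the give of its cushion), z up. The cap's top is cushioned and gives another 2 N per mm, up to 6 mm (12 N), then hard: so the fingertips must go some 9 to 12 mm below where they first touch.
- square_cap (a joint): how far the square timer's cap is pushed down: 0 m = up (off; starts at 0 to 0.001), 0.008 m = fully down (running). It needs a push of about 2.5 N, plus a little more when fast (8 N per m/s), and stays where it is left: it does not spring back. A push of more than 20 N is too hard.
- small_timer: small round bench timer, grey housing 54 mm across and 34 mm high with a white cap 44 mm across; to be left unpressed. A loose 0.2 to 0.45 kg thing standing on the table; origin at the centre of its underside, z up. The cap's flat top is 52 mm above the table when up, 44 mm once it has been pushed fully down and let go. Any place on the cap will do for a push.
- small_top (a point): centre of the top face of the small timer's cap (moves down with the cap's slide; leaves out the give of its cushion), z up. The cap's top is cushioned and gives another 2 N per mm, up to 6 mm (12 N), then hard: so the fingertips must go some 9 to 12 mm below where they first touch.
- small_cap (a joint): how far the small timer's cap is pushed down: 0 m = up (off; starts at 0 to 0.001), 0.008 m = fully down (running). It needs a push of about 2.5 N, plus a little more when fast (8 N per m/s), and stays where it is left: it does not spring back. A push of more than 20 N is too hard.
- star_cutter: open five-pointed steel star biscuit cutter, 52 mm across, 28 mm high. Loose, not part of the job. Origin at the centre of its underside.
- ring_cutter: open dark steel ring biscuit cutter, 48 mm across, 40 mm high. Loose, not part of the job. Origin at the centre of its underside.
- tart_tin: small round aluminium tart tin, 50 mm across, 22 mm high. Loose, not part of the job. Origin at the centre of its underside.
- shaker: closed metal flour shaker, 64 mm across, 110 mm high. Loose, not part of the job. Origin at the centre of its underside.
- bowl: white ceramic bowl, 120 mm across, 55 mm high. Loose, not part of the job. Origin at the centre of its underside.
- scraper: dough scraper lying flat, steel blade with a wooden handle bar, 120 mm wide, 20 mm high. Loose, not part of the job. Origin at the centre of its underside.
- spatula: spatula lying flat, handle towards the robot. Loose, not part of the job. Origin on its underside.
Mind the look-alikes: they are no part of the job. What is shaped like the small_timer but purple or yellow is not meant.

How it is judged:
On the way, in this order (a step that is already met when the one before it is completed fails the run):
1. the long timer's cap is fully down (value of joint long_cap above 0.006 m), for 0.1 s.
2. then the large round timer's cap is fully down (value of joint round_cap above 0.006 m), for 0.1 s.
3. then the square timer's cap is fully down (value of joint square_cap above 0.006 m), for 0.1 s.
At the end, for the whole second after the job is handed in: The caps of the long, large round and square timers are at least 6 mm down (of 8), the small round timer's less than 3 mm; all four timers stand upright at rest on the table within 30 mm of where they started, and every other loose thing within 20 mm of where it started (value of joint each of long_cap, round_cap, square_cap above 0.006 m and value of joint small_cap below 0.003 m and height (world z) of each of long_timer, round_timer, square_timer, small_timer below 0.006 m and angle between each of long_timer, round_timer, square_timer, small_timer's own z axis and vertical below 0.1 rad and distance of each of long_timer, round_timer, square_timer, small_timer from where it was at the start of the episode below 0.03 m and linear speed of each of long_timer, round_timer, square_timer, small_timer below 0.02 m/s and distance of each of star_cutter, ring_cutter, tart_tin, shaker, bowl, scraper, spatula from where it was at the start of the episode below 0.02 m); the robot touches nothing.
It fails at once if a cap is pushed in out of turn: the large round one before the long one is fully down, or the square one before the large round one is ((value of joint round_cap above 0.003 m and value of joint long_cap below 0.006 m) or (value of joint square_cap above 0.003 m and value of joint round_cap below 0.006 m)).
It fails at once if the small round timer is started (value of joint small_cap above 0.003 m).
It fails at once if a timer is pushed with more than 20 N ((contact force between long_timer and the fingers above 20 N or contact force between long_timer and the arm above 20 N) or (contact force between round_timer and the fingers above 20 N or contact force between round_timer and the arm above 20 N) or (contact force between square_timer and the fingers above 20 N or contact force between square_timer and the arm above 20 N) or (contact force between small_timer and the fingers above 20 N or contact force between small_timer and the arm above 20 N)).
It fails at once if a timer is lifted, tipped over or shoved more than 30 mm (height (world z) of any of long_timer, round_timer, square_timer, small_timer above 0.012 m or angle between any of long_timer, round_timer, square_timer, small_timer's own z axis and vertical above 0.3 rad or distance of any of long_timer, round_timer, square_timer, small_timer from where it was at the start of the episode above 0.03 m).
It fails at once if one of the other things on the bench is lifted or moved more than 20 mm (distance of any of star_cutter, ring_cutter, tart_tin, shaker, bowl, scraper, spatula from where it was at the start of the episode above 0.02 m).
It also fails if it takes over 48 s, if anything falls off the work surface, if the arm or the gripper's body presses on something with over 40 N, if the wrist force passes 120 N, or if a joint passes its speed limit or range.

ROBOT

A 6-joint arm with a two-finger parallel gripper is mounted at the origin on the work surface. World frame = base frame: x ahead of the robot, y to its left, z up, the work surface at z = 0. Lengths are in m, angles in rad, forces in N, time in s.
With the tool pointing down it reaches from about 0.25 to 0.725 m from the base axis. Payload 4 kg.
Tool frame: the origin (TCP) lies on the centre line of the jaws, within the pads' length; the fingertips stand 22 mm ahead of it and the grasp point (between the pads) lies 3 mm ahead of it; z points along the fingers, y is the line along which they close (so a half turn about z gives the same grasp; the last joint's range is limited). The gripper opens to 85 mm and grips with 20 to 120 N. Pads are 22 mm wide; open, the fingers measure 114 mm over their backs; the gripper's body (76 mm by 85 mm) begins 54 mm behind the grasp point. The pads swing forward as they close: fully open they stand 13 mm farther back than shut.
Start: joints at [1.133, 0.241, 0.005, 1.335, 0, 1.571], TCP at [0.212, 0.453, 0.224] pointing down, gripper open.
Joint ranges: [-2.72, 2.72], [-1.05, 1.87], [-1.09, 1.28], [-1.99, 2.15], [-1.42, 1.44], [-3.14, 3.14]. Speed limits (rad/s): [2.79, 2.79, 3.14, 3.14, 3.14, 3.14].

INTERFACE

Orientations are given as a unit quaternion [x, y, z, w].
In Python, from workcell import bot gives the robot as it stands.
- The arm moves only by the shell command python3 -m inch 'ROWS'. ROWS is JSON, one flat list of numbers, 7 for each row, row after row: the shift along the world's x, y, z in mm, then the turn, a rotation vector about the world's x, y, z in rad, then the opening in per cent of the stroke, from 0 (shut) to 100 (fully open). A call has 1 to 8 rows; each row is the pose to reach, as a shift and turn from the pose commanded when the call began; what a row does not reach only later rows make up. A row lasts 1/12 s, in which the tool goes at most 41.7 mm and 7.16 degrees, less where a joint would pass 70% of its speed; a pose out of reach is approached as far as the arm can. A call with a gripper value outside its range is refused whole. The fingers move at their own pace and stop on an object; the grip force is fixed at half the most. Time passes only in rows, so rows that repeat a pose let the fingers close. It gives the time, the measured TCP pose, the force, the opening and the grip force at its end, in the units of the state.
- bot.get_obs(): the state, without advancing time (a new reading comes with each control period).
- bot.camera(name): name is "scene" or "side" or "wrist"; returns the picture (480x640x3 uint8, blue, green, red); there is no depth.
- bot.camera_info(name): a dict with "intrinsics" (3x3 intrinsics, pixels), "distortion" ([k1, k2, p1, p2, k3] as OpenCV has them; the pictures are not rectified), "camera_from_world" (4x4, takes a point from world to camera coordinates); the wrist camera has in their place "hand_eye" (4x4, takes a point from camera to tool coordinates, whose origin is the TCP and whose axes are the flange's). Camera axes: x right, y down, z forward; pixel columns grow to the right and rows downward; lengths in m; the calibration is good to about 2 mm. A picture is of the moment at which its call begins: read the wrist's pose just before it. camera_info takes no time and is no camera call.
- bot.job_done(): hands the job in; it is judged then, once.
Trained networks look in the newest picture that a camera, given by its name, has taken for a name from the list of things; names that differ only in an ending like _2 or _b are one class to them, and where a whole thing is asked for, a point or a joint stands for the part that bears it (a point fixed in the world has none). Each returns a list of dicts, best first, with "confidence" (0 to 1); they miss things now and then, are a little off and sometimes report something else, mostly with a low value. They report only what shows in the picture. A call takes as long as a camera call. They do not tell look-alikes from the thing itself.
- bot.silhouettes(camera, target): "mask" (480x640 bool, what is visible of it) and "uv" ([column, row] in pixels, amid what is visible of it).
- bot.spot_point(camera, target): "uv" ([column, row] in pixels: a listed point, or the origin of a listed thing).
The state is a dict: "clock": time; "joint_pos": joint angles; "joint_vel": joint speeds; "tau": joint torques, N m; "eef_pos": TCP position; "tool_rot": TCP orientation; "ft_force": force on the tool from outside, world axes, zero at the start; "ft_torque": the same for the moment, N m; "grip_width": finger opening in m; "grasp_force": force on a finger pad.
Only numpy, scipy, OpenCV 4.12 (cv2) and the standard library are available. Lean on these libraries where they do the work, as an engineer would, in place of code of your own. Each camera call takes 0.05 s, during which the arm holds its last target. There are 200 camera calls.

## Working session

There is one attempt and no reset: what is moved stays moved. The work goes in short steps, Python scripts to look and compute and a shell command to move; the robot and the scene stay as the last step left them, time stands still between calls to the robot, and variables do not carry over. Pictures are saved under pics/ and viewed, at most 10 in all, crops included, and the job is handed in when it is done.

```bash
mkdir -p pics
cat > h.py <<'E'
import numpy as np, cv2
from workcell import bot
def ray(cam,uv):
    i=bot.camera_info(cam);K=np.array(i["intrinsics"],float);D=np.array(i["distortion"],float)
    p=cv2.undistortPoints(np.array([[uv]],float),K,D)[0,0]
    T=np.linalg.inv(np.array(i["camera_from_world"]));
    return T[:3,3],T[:3,:3]@np.array([p[0],p[1],1])
def at_z(cam,uv,z):
    o,d=ray(cam,uv); return o+d*(z-o[2])/d[2]
E
python3 - <<'E'
from h import *
a=bot.camera("scene");b=bot.camera("side")
cv2.imwrite("pics/scene.png",a);cv2.imwrite("pics/side.png",b)
for c in("scene","side"):
  for n in("long","round","square","small"):
    for r in bot.spot_point(c,n+"_top")[:3]:
      print(c,n,np.round(r["uv"]),round(r["confidence"],2),np.round(at_z(c,r["uv"],.052),3))
o=bot.get_obs();print(o["clock"],o["eef_pos"],o["tool_rot"],o["ft_force"],o["grip_width"])
E
```

```text
scene long [287. 291.] 0.81 [ 0.57  -0.113  0.052]
scene long [441. 177.] 0.27 [0.628 0.444 0.052]
scene round [367. 169.] 0.85 [0.452 0.348 0.052]
scene round [236. 329.] 0.39 [ 0.558 -0.25   0.052]
scene square [338. 224.] 0.94 [0.527 0.12  0.052]
scene square [440. 177.] 0.66 [0.627 0.443 0.052]
scene small [173. 324.] 0.91 [ 0.452 -0.321  0.052]
scene small [118. 324.] 0.9 [ 0.366 -0.39   0.052]
scene small [200. 295.] 0.57 [ 0.436 -0.237  0.052]
side long [329. 223.] 0.89 [ 0.557 -0.107  0.052]
side long [302. 285.] 0.23 [0.501 0.171 0.052]
side round [284. 335.] 0.85 [0.456 0.346 0.052]
side square [303. 270.] 0.86 [0.525 0.117 0.052]
0.5 [0.21198915 0.45280741 0.22357019] [ 2.17201961e-01  9.76126686e-01 -4.34317394e-05 -3.94901916e-06] [ 0.12842592 -0.19843125  0.63930123] 0.08575261037099069
```

View pics/scene.png

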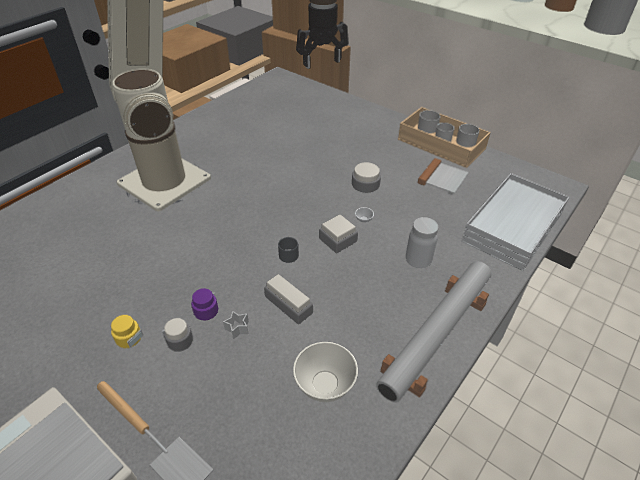

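View pics/side.png

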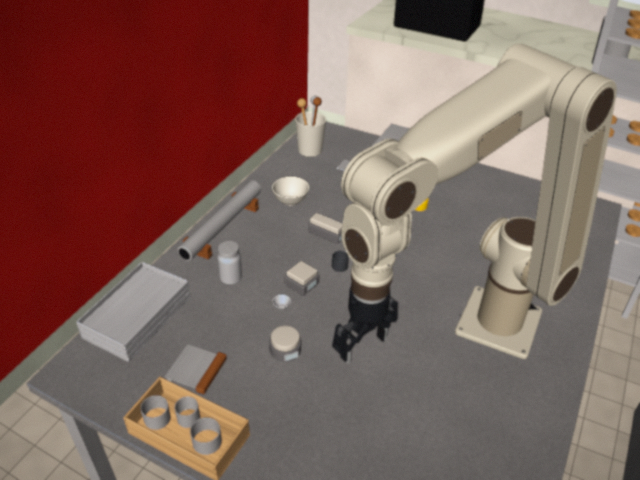

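The scene picture shows the long timer at (288,292), large round at (367,175), square at (338,230), and small round (white cap) at (177,331). The purple (204,303) and yellow (124,330) ones are look-alikes, and the ring cutter is at (288,249). The side view agrees. I'll refine the positions with masks and check them in one enlarged crop.

Run:
```python
from h import *
a=cv2.imread("pics/scene.png")
cv2.imwrite("pics/crop.png",cv2.resize(a[150:350,150:430],None,fx=2.8,fy=2.8,interpolation=cv2.INTER_CUBIC))
bot.camera("scene");bot.camera("side")
# white cap top: bright pixels inside the mask, projected to z=.052
for c in("scene","side"):
  im=bot.camera(c)
  for n in("long","round","square"):
    r=bot.silhouettes(c,n+"_timer")[0];m=r["mask"];g=im.min(2).astype(np.uint8)
    t,_=cv2.threshold(g[m].reshape(-1,1),0,255,cv2.THRESH_OTSU)
    v,u=np.nonzero(m&(g>t))
    P=np.array([at_z(c,(x,y),.052)[:2] for x,y in zip(u,v)])
    rc=cv2.minAreaRect((P*1000).astype(np.float32))
    print(c,n,round(r["confidence"],2),r["uv"],t,"mean",P.mean(0).round(3),"rect",np.round(rc[0]),np.round(rc[1]),round(rc[2]))
for n in("shaker","bowl","ring_cutter","tart_tin"):
  r=bot.spot_point("scene",n)
  if r: print(n,np.round(r[0]["uv"]),at_z("scene",r[0]["uv"],0).round(3))
```

```text
scene long 0.84 [288.5, 299.7] 135.0 mean [ 0.571 -0.111] rect [ 569. -114.] [42. 99.] 84
scene round 0.96 [364.1, 177.5] 139.0 mean [0.454 0.346] rect [454. 346.] [63. 66.] 68
scene square 0.98 [336.6, 234.2] 136.0 mean [0.531 0.118] rect [530. 119.] [58. 59.] 78
side long 0.67 [327.1, 229.6] 131.0 mean [ 0.565 -0.101] rect [ 564. -102.] [ 51. 105.] 84
side round 0.96 [282.4, 343.9] 127.0 mean [0.444 0.359] rect [443. 366.] [ 66. 108.] 29
side square 0.64 [301.5, 276.1] 127.0 mean [0.526 0.127] rect [517. 128.] [71. 84.] 78
shaker [416. 256.] [0.709 0.196 0.   ]
bowl [327. 381.] [ 0.748 -0.202  0.   ]
ring_cutter [287. 257.] [ 0.469 -0.004  0.   ]
tart_tin [335. 223.] [0.485 0.164 0.   ]
```

View pics/crop.png

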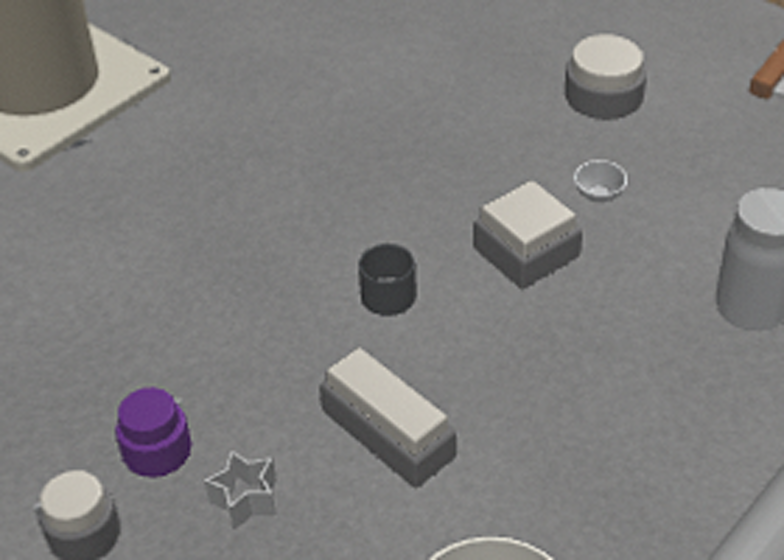

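The crop confirms it: the white-capped bar is at scene (288,292), the large round timer at (367,170), and the square at (339,226). The small round timer and the purple one stay clear of my path. The scene-camera rectangles (99×42, 66×63, 59×58 mm) match the cap sizes. Targets are long (0.567, -0.111), round (0.454, 0.346) and square (0.530, 0.119). I'll go to the long timer with the gripper shut and the fingers turned along its length.

```bash
python3 -m inch '[355,-563,0,0,0,-1.24,0, 355,-563,0,0,0,-1.24,0, 355,-563,0,0,0,-1.24,0, 355,-563,0,0,0,-1.24,0, 355,-563,0,0,0,-1.24,0, 355,-563,0,0,0,-1.24,0, 355,-563,0,0,0,-1.24,0, 355,-563,0,0,0,-1.24,0]'
```

```text
clock: 1.87
eef_pos: [0.3905, 0.1691, 0.224]
tool_rot: [0.661, 0.751, 0.0, 0.0]
ft_force: [0.8, 0.6, -0.2]
grip_width: 0.0001
grasp_force: 0.0
```

```bash
python3 -m inch '[177,-280,0,0,0,-0.24,0, 177,-280,0,0,0,-0.24,0, 177,-280,0,0,0,-0.24,0, 177,-280,0,0,0,-0.24,0, 177,-280,0,0,0,-0.24,0, 177,-280,0,0,0,-0.24,0, 177,-280,0,0,0,-0.24,0, 177,-280,0,0,0,-0.24,0]'; python3 -m inch '[0,0,-40,0,0,0,0, 0,0,-80,0,0,0,0, 0,0,-110,0,0,0,0, 0,0,-120,0,0,0,0, 0,0,-120,0,0,0,0, 0,0,-120,0,0,0,0]'
python3 - <<'E'
from h import *
cv2.imwrite("pics/l1.png",bot.camera("scene")[180:380,170:450])
cv2.imwrite("pics/w1.png",bot.camera("wrist"))
E
```

```text
clock: 2.53
eef_pos: [0.5676, -0.1114, 0.2236]
tool_rot: [0.744, 0.668, 0.0, 0.0]
ft_force: [0.9, 1.0, 0.4]
grip_width: -0.0
grasp_force: 0.0
clock: 3.03
eef_pos: [0.5672, -0.109, 0.1043]
tool_rot: [0.744, 0.668, 0.0, 0.0]
ft_force: [0.2, 0.5, 0.1]
grip_width: 0.0001
grasp_force: 0.0
```

View pics/w1.png

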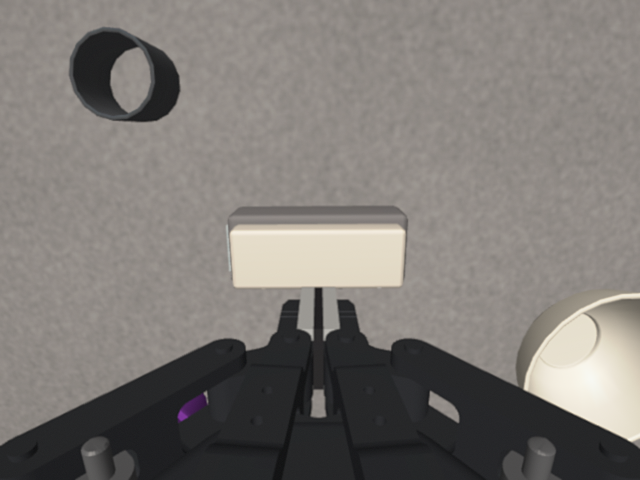

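The wrist view shows the long cap centred at about (318,259), corners (231,231) to (405,287), and lined up with the fingers. I'll back-project this to check that the fingers will land on the cap.

```bash
cat >> h.py <<'E'
from scipy.spatial.transform import Rotation as R
def wrist_z(uv,z):
    i=bot.camera_info("wrist");o=bot.get_obs()
    p=cv2.undistortPoints(np.array([[uv]],float),np.array(i["intrinsics"],float),np.array(i["distortion"],float))[0,0]
    H=np.array(i["hand_eye"]);T=np.eye(4);T[:3,:3]=R.from_quat(o["tool_rot"]).as_matrix();T[:3,3]=o["eef_pos"];T=T@H
    d=T[:3,:3]@np.array([p[0],p[1],1]);return T[:3,3]+d*(z-T[2,3])/d[2]
E
python3 - <<'E'
from h import *
o=bot.get_obs();print(o["eef_pos"],o["ft_force"])
for uv in((318,259),(231,231),(405,287),(318,231),(318,287)):print(uv,wrist_z(uv,.052).round(4))
E
```

```text
[ 0.56876909 -0.1092288   0.10631149] [-0.62104081 -0.68730146  0.10240818]
(318, 259) [ 0.5683 -0.107   0.052 ]
(231, 231) [ 0.5222 -0.0855  0.052 ]
(405, 287) [ 0.6166 -0.1295  0.052 ]
(318, 231) [ 0.5701 -0.0908  0.052 ]
(318, 287) [ 0.5665 -0.1239  0.052 ]
```

The cap centre by wrist camera is (0.568, -0.107), which agrees. I'll descend, then press in small steps while watching the force.

```bash
python3 -m inch '[0,2,-10,0,0,0,0, 0,2,-20,0,0,0,0, 0,2,-26,0,0,0,0, 0,2,-28,0,0,0,0, 0,2,-30,0,0,0,0, 0,2,-32,0,0,0,0, 0,2,-34,0,0,0,0, 0,2,-34,0,0,0,0]'; python3 -m inch '[0,0,-1,0,0,0,0, 0,0,-2,0,0,0,0, 0,0,-3,0,0,0,0, 0,0,-3,0,0,0,0]'
```

```text
clock: 3.8
eef_pos: [0.5666, -0.1071, 0.0693]
tool_rot: [0.744, 0.668, -0.0, -0.0]
ft_force: [1.0, -0.1, 0.8]
grip_width: 0.0003
grasp_force: 0.0
clock: 4.13
eef_pos: [0.5667, -0.1071, 0.0665]
tool_rot: [0.744, 0.668, -0.0, -0.0]
ft_force: [0.8, -0.4, -0.5]
grip_width: 0.0001
grasp_force: 0.0
```

```bash
python3 -m inch '[0,0,-1,0,0,0,0, 0,0,-2,0,0,0,0, 0,0,-3,0,0,0,0, 0,0,-3,0,0,0,0]'
python3 - <<'E'
from h import *
for k in range(4):
  im=bot.camera("scene");o=bot.get_obs();print(o["eef_pos"][2],o["ft_force"])
cv2.imwrite("pics/l2.png",cv2.resize(im[180:340,190:390],None,fx=4,fy=3.7,interpolation=cv2.INTER_CUBIC))
E
```

```text
clock: 4.47
eef_pos: [0.5666, -0.1071, 0.0633]
tool_rot: [0.744, 0.668, -0.0, -0.0]
ft_force: [0.2, 0.3, 0.5]
grip_width: 0.0003
grasp_force: 0.0
0.0634401049131059 [0.18829665 0.12180596 0.0891188 ]
0.06351797220442656 [-0.41483247  0.36772211  0.78310322]
0.06361037950404716 [ 0.20813094 -0.44694476  0.97464423]
0.06363587309493253 [-0.31236499  0.76562053 -0.34876176]
```

View pics/l2.png

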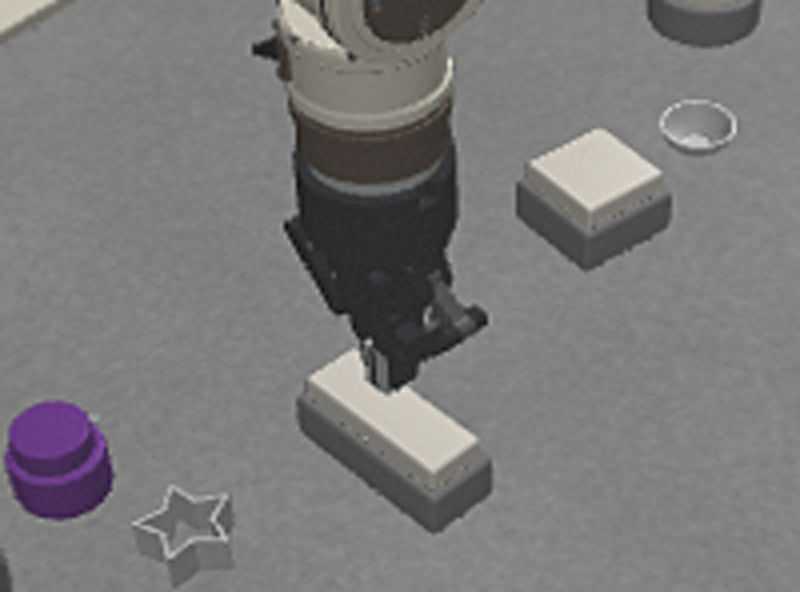

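The picture shows the fingertip at crop (388,390), just above or on the cap, which is still fully up. There's no force yet, so the fingertip reach is shorter than nominal. I'll continue in small steps.

```bash
python3 -m inch '[0,0,-1,0,0,0,0, 0,0,-2,0,0,0,0, 0,0,-2,0,0,0,0]';  python3 -m inch '[0,0,-1,0,0,0,0, 0,0,-2,0,0,0,0, 0,0,-2,0,0,0,0]'
python3 - <<'E'
from h import *
f=[]
for k in range(5):
  im=bot.camera("scene");o=bot.get_obs();f.append(np.r_[o["eef_pos"][2],o["ft_force"]])
print(np.mean(f,0).round(4))
i=bot.camera_info("scene")
M=np.array(i["camera_from_world"])
for z in(.040,.046,.052,.058):
  print(z,cv2.projectPoints(np.array([[.567,-.107,z]]),cv2.Rodrigues(M[:3,:3])[0],M[:3,3],np.array(i["intrinsics"],float),np.array(i["distortion"],float))[0].ravel().round(1))
cv2.imwrite("pics/l3.png",cv2.resize(im[260:330,250:330],None,fx=8,fy=8,interpolation=cv2.INTER_CUBIC))
E
```

```text
clock: 4.92
eef_pos: [0.5666, -0.1071, 0.0614]
tool_rot: [0.744, 0.668, -0.0, -0.0]
ft_force: [0.4, -0.1, 0.5]
grip_width: 0.0002
grasp_force: 0.0
clock: 5.17
eef_pos: [0.5666, -0.1071, 0.0593]
tool_rot: [0.744, 0.668, -0.0, -0.0]
ft_force: [0.2, 1.1, 0.2]
grip_width: -0.0001
grasp_force: 0.0
[ 0.0595 -0.1325  0.1494 -0.5174]
0.04 [288.2 291.9]
0.046 [288.  290.1]
0.052 [287.9 288.3]
0.058 [287.8 286.5]
```

View pics/l3.png

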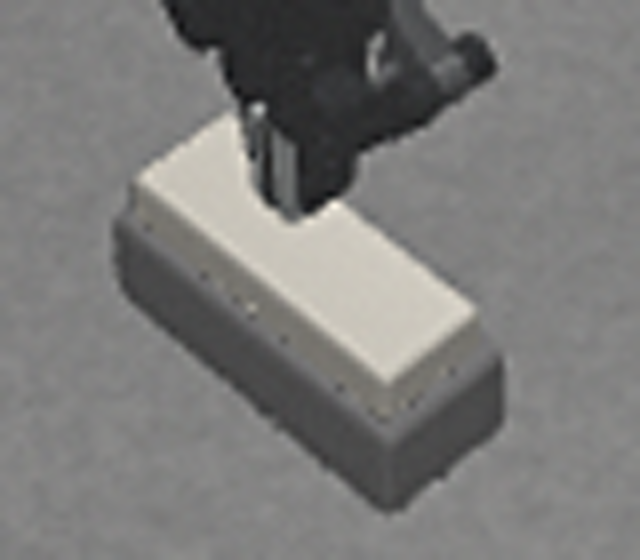

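The fingertip is at crop (295,220), i.e. pixel (287,287.5), still a little above the cap top. I'll keep stepping down on force feedback.

```bash
python3 -m inch '[0,0,-1,0,0,0,0, 0,0,-2,0,0,0,0, 0,0,-2,0,0,0,0]';  python3 -m inch '[0,0,-1,0,0,0,0, 0,0,-2,0,0,0,0, 0,0,-2,0,0,0,0]'
python3 - <<'E'
from h import *
f=[]
for k in range(5):
  im=bot.camera("wrist");o=bot.get_obs();f.append(np.r_[o["eef_pos"][2],o["ft_force"]])
print(np.mean(f,0).round(4))
E
```

```text
clock: 5.67
eef_pos: [0.5666, -0.1071, 0.0574]
tool_rot: [0.744, 0.668, -0.0, -0.0]
ft_force: [-0.3, -0.2, 0.4]
grip_width: -0.0002
grasp_force: 0.0
clock: 5.92
eef_pos: [0.5666, -0.1071, 0.0553]
tool_rot: [0.744, 0.668, -0.0, -0.0]
ft_force: [-0.2, -0.5, -0.1]
grip_width: 0.0001
grasp_force: 0.0
[ 0.0555  0.0919  0.2963 -0.0766]
```

```bash
for i in 1 2 3; do :; done; python3 -m inch '[0,0,-1,0,0,0,0, 0,0,-2,0,0,0,0, 0,0,-2,0,0,0,0]';  python3 -m inch '[0,0,-1,0,0,0,0, 0,0,-2,0,0,0,0, 0,0,-2,0,0,0,0]'
python3 - <<'E'
from h import *
f=[]
for k in range(4):
  im=bot.camera("scene");o=bot.get_obs();f.append(np.r_[o["eef_pos"][2],o["ft_force"]])
print(np.mean(f,0).round(4))
w=bot.camera("wrist")
A=cv2.resize(im[260:330,250:330],(640,560),interpolation=cv2.INTER_CUBIC)[:,:400]
B=cv2.resize(w[200:340,220:420],(400,280),interpolation=cv2.INTER_CUBIC)
B=cv2.copyMakeBorder(B,0,280,0,0,cv2.BORDER_CONSTANT)
cv2.imwrite("pics/l4.png",np.hstack([A,B]))
E
```

```text
clock: 6.42
eef_pos: [0.5666, -0.1071, 0.0533]
tool_rot: [0.744, 0.668, -0.0, -0.0]
ft_force: [-0.1, 0.4, -0.6]
grip_width: -0.0001
grasp_force: 0.0
clock: 6.67
eef_pos: [0.5666, -0.1071, 0.0513]
tool_rot: [0.744, 0.668, -0.0, -0.0]
ft_force: [-0.7, 0.1, -0.2]
grip_width: -0.0001
grasp_force: 0.0
[0.0515 0.5225 0.0121 0.0209]
```

View pics/l4.png

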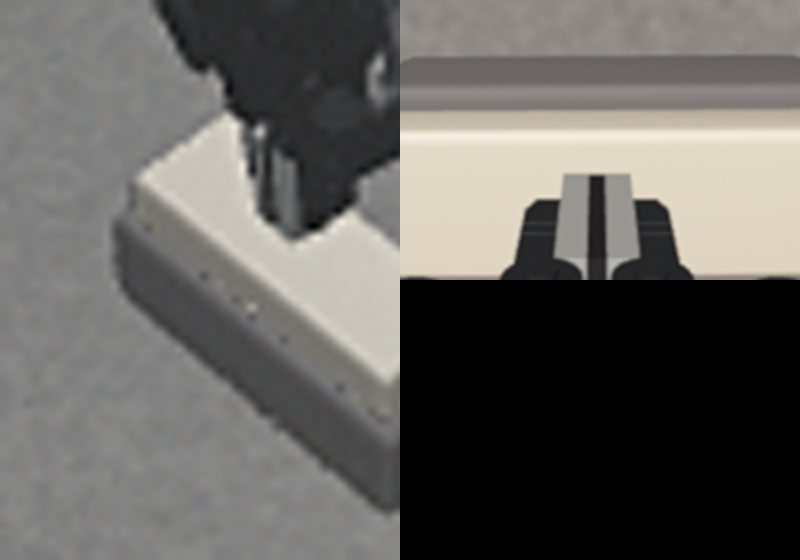

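The left half shows the fingertip at pixel (287,290) over an unmoved cap. The right half shows the shut tips ending at wrist pixel (318,287). I'll work out the true tip length from the hand-eye calibration.

Run:
```python
from h import *
i=bot.camera_info("wrist");H=np.array(i["hand_eye"])
p=cv2.undistortPoints(np.array([[(318.,287.)]]),np.array(i["intrinsics"],float),np.array(i["distortion"],float))[0,0]
d=H[:3,:3]@np.array([p[0],p[1],1]);o=H[:3,3];print(H.round(3))
for x in(-11,0,11):
  print(x,(o+d*(x/1000-o[0])/d[0]).round(4), (o+d*(x/1000-o[1])/d[1]).round(4))
r=bot.get_obs();print(r["eef_pos"],r["tool_rot"],r["clock"],r["joint_pos"])
```

```text
[[-0.001 -0.962 -0.272  0.071]
 [ 1.    -0.001 -0.    -0.001]
 [-0.    -0.272  0.962 -0.15 ]
 [ 0.     0.     0.     1.   ]]
-11 [-0.011  -0.0009  0.0451] [-1.26860e+01 -1.10000e-02  3.03612e+01]
0 [ 0.     -0.0009  0.0188] [ 1.1598  0.     -2.7551]
11 [ 0.011  -0.0009 -0.0075] [ 1.50055e+01  1.10000e-02 -3.58714e+01]
[ 0.56681539 -0.10711001  0.05167399] [7.43906382e-01 6.68283840e-01 4.60038749e-05 5.05880923e-05] 6.9167 [-1.86772109e-01  5.16318820e-01 -5.65108772e-02  9.97830377e-01
  1.17259485e-05  1.49102168e+00]
```

By that geometry the tips sit about 7 mm behind the TCP (a tip height near 59 mm), which fits both the missing force and the picture. I'll continue down with force feedback.

```bash
python3 -m inch '[0,0,-1,0,0,0,0, 0,0,-2,0,0,0,0, 0,0,-3,0,0,0,0, 0,0,-3,0,0,0,0]';  python3 -m inch '[0,0,-1,0,0,0,0, 0,0,-2,0,0,0,0, 0,0,-2,0,0,0,0]' ; python3 -m inch '[0,0,-1,0,0,0,0, 0,0,-2,0,0,0,0, 0,0,-2,0,0,0,0]'
```

```text
clock: 7.25
eef_pos: [0.5665, -0.1071, 0.0483]
tool_rot: [0.744, 0.668, -0.0, -0.0]
ft_force: [0.4, 0.7, -0.3]
grip_width: -0.0
grasp_force: 0.0
clock: 7.5
eef_pos: [0.5666, -0.1071, 0.0463]
tool_rot: [0.744, 0.668, -0.0, -0.0]
ft_force: [-0.9, 0.3, 0.4]
grip_width: -0.0004
grasp_force: 0.0
clock: 7.75
eef_pos: [0.5666, -0.1071, 0.0444]
tool_rot: [0.744, 0.668, -0.0, -0.0]
ft_force: [-0.5, 0.2, 0.3]
grip_width: -0.0002
grasp_force: 0.0
```

Run:
```python
from h import *
f=[]
for k in range(4):
  im=bot.camera("scene");o=bot.get_obs();f.append(np.r_[o["eef_pos"][2],o["ft_force"]])
print(np.mean(f,0).round(4),o["tau"])
w=bot.camera("wrist")
A=cv2.resize(im[260:330,250:330],(640,560),interpolation=cv2.INTER_CUBIC)[:,:400]
B=cv2.resize(w[200:340,220:420],(400,280),interpolation=cv2.INTER_CUBIC)
B=cv2.copyMakeBorder(B,0,280,0,0,cv2.BORDER_CONSTANT)
cv2.imwrite("pics/l5.png",np.hstack([A,B]))
```

```text
[ 0.0445 -0.2317  0.1526  0.2216] [ 1.40317316e-04 -4.68451738e+01  2.17725742e+01  3.90948553e-03
  5.59527678e-06  1.27226842e-07]
```

View pics/l5.png

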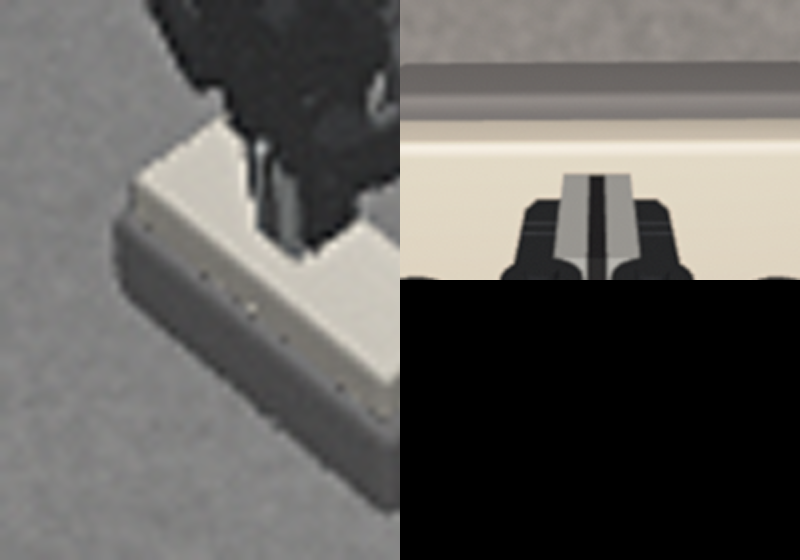

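The tip is now at pixel (287,292), right at the cap surface, and the cap is still up. I'll step on.

```bash
python3 -m inch '[0,0,-1,0,0,0,0, 0,0,-2,0,0,0,0, 0,0,-2,0,0,0,0]';  python3 -m inch '[0,0,-1,0,0,0,0, 0,0,-2,0,0,0,0, 0,0,-2,0,0,0,0]'
python3 - <<'E'
from h import *
f=[]
for k in range(4):
  im=bot.camera("wrist");o=bot.get_obs();f.append(np.r_[o["eef_pos"][2],o["ft_force"]])
print(np.mean(f,0).round(4))
E
```

```text
clock: 8.25
eef_pos: [0.567, -0.1071, 0.0427]
tool_rot: [0.744, 0.668, 0.0, 0.0]
ft_force: [0.5, 0.5, 2.0]
grip_width: -0.0001
grasp_force: 1.0
clock: 8.5
eef_pos: [0.567, -0.1071, 0.0407]
tool_rot: [0.744, 0.668, 0.0, 0.0]
ft_force: [-0.3, 0.3, 2.6]
grip_width: 0.0001
grasp_force: 1.1
[0.0407 0.057  0.3363 1.9203]
```

Contact at TCP z ≈ 0.0438, with about 2.5 N while the cap slides. Pressing on to the bottom.

```bash
python3 -m inch '[0,0,-1,0,0,0,0, 0,0,-2,0,0,0,0, 0,0,-3,0,0,0,0, 0,0,-4,0,0,0,0, 0,0,-5,0,0,0,0, 0,0,-6,0,0,0,0, 0,0,-6,0,0,0,0]';  python3 -m inch '[0,0,-1,0,0,0,0, 0,0,-1,0,0,0,0]'
```

```text
clock: 9.28
eef_pos: [0.567, -0.1071, 0.0346]
tool_rot: [0.744, 0.668, 0.0, 0.0]
ft_force: [0.3, -0.5, 1.7]
grip_width: -0.0001
grasp_force: 1.7
clock: 9.45
eef_pos: [0.567, -0.1072, 0.0338]
tool_rot: [0.744, 0.668, 0.0, 0.0]
ft_force: [0.3, -0.2, 4.4]
grip_width: 0.0001
grasp_force: 2.5
```

```bash
python3 -m inch '[0,0,-1,0,0,0,0, 0,0,-1,0,0,0,0]';  python3 -m inch '[0,0,-1,0,0,0,0, 0,0,-1,0,0,0,0, 0,0,-1,0,0,0,0]'
```

```text
clock: 9.62
eef_pos: [0.567, -0.1072, 0.0331]
tool_rot: [0.744, 0.668, 0.0, 0.0]
ft_force: [0.0, 0.3, 6.5]
grip_width: -0.0001
grasp_force: 3.2
clock: 9.87
eef_pos: [0.567, -0.1072, 0.0324]
tool_rot: [0.744, 0.668, 0.0, 0.0]
ft_force: [-1.2, -0.5, 7.4]
grip_width: 0.0
grasp_force: 3.8
```

The force now rises at 2 N/mm up to 7.4 N, so the long cap is bottomed. Lifting and moving to the large round one.

```bash
python3 -m inch '[0,0,-0,0,0,0,0, 0,0,10,0,0,0,0, 0,0,40,0,0,0,0, 0,0,80,0,0,0,0, 0,0,120,0,0,0,0, 0,0,150,0,0,0,0]' && python3 -m inch '[-113,453,0,0,0,0,0, -113,453,0,0,0,0,0, -113,453,0,0,0,0,0, -113,453,0,0,0,0,0, -113,453,0,0,0,0,0, -113,453,0,0,0,0,0, -113,453,0,0,0,0,0, -113,453,0,0,0,0,0]'
python3 - <<'E'
from h import *
im=bot.camera("scene");a=cv2.imread("pics/scene.png")
f=lambda m:cv2.resize(m[260:330,250:330],(400,350),interpolation=cv2.INTER_CUBIC)
cv2.imwrite("pics/l6.png",np.hstack([f(a),f(im)]))
E
```

```text
clock: 10.37
eef_pos: [0.5665, -0.1071, 0.1845]
tool_rot: [0.744, 0.668, 0.0, 0.0]
ft_force: [2.0, -1.4, 1.2]
grip_width: 0.0001
grasp_force: 0.0
clock: 11.03
eef_pos: [0.4844, 0.2177, 0.1814]
tool_rot: [0.744, 0.668, -0.001, -0.0]
ft_force: [0.2, -1.4, 0.1]
grip_width: 0.0002
grasp_force: 0.0
```

View pics/l6.png

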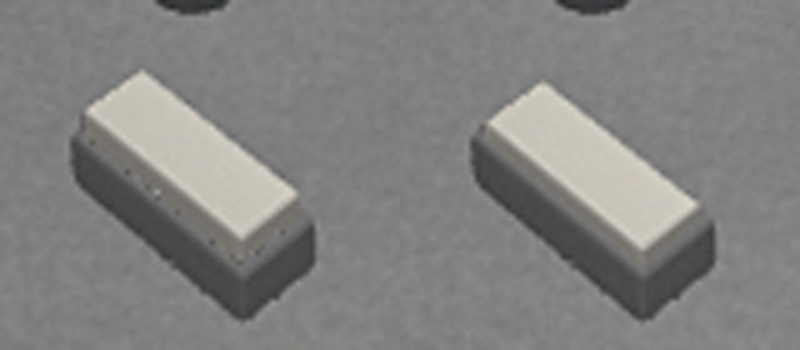

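Before and after side by side: the long cap is clearly down by 2–3 px and its housing hasn't moved. Continuing to the round timer.

```bash
python3 -m inch '[-31,129,0,0,0,0,0, -31,129,0,0,0,0,0, -31,129,0,0,0,0,0, -31,129,0,0,0,0,0, -31,129,0,0,0,0,0]' && python3 -m inch '[0,0,-40,0,0,0,0, 0,0,-80,0,0,0,0, 0,0,-110,0,0,0,0, 0,0,-130,0,0,0,0, 0,0,-130,0,0,0,0, 0,0,-130,0,0,0,0]'
python3 - <<'E'
from h import *
w=bot.camera("wrist")
for r in bot.silhouettes("wrist","round_timer")[:1]:
  m=r["mask"];g=w.min(2);t,_=cv2.threshold(g[m].reshape(-1,1),0,255,cv2.THRESH_OTSU)
  v,u=np.nonzero(m&(g>t));P=np.array([wrist_z((x,y),.052)[:2] for x,y in zip(u[::7],v[::7])])
  print(r["confidence"],r["uv"],(P.min(0)+P.max(0))/2,P.max(0)-P.min(0),P.mean(0))
print(bot.get_obs()["eef_pos"])
E
```

```text
clock: 11.5
eef_pos: [0.4535, 0.3475, 0.1808]
tool_rot: [0.742, 0.67, -0.001, -0.0]
ft_force: [0.1, -0.9, -1.1]
grip_width: -0.0001
grasp_force: 0.0
clock: 12.0
eef_pos: [0.4545, 0.3429, 0.0506]
tool_rot: [0.745, 0.668, -0.002, 0.0]
ft_force: [0.2, -0.6, 0.5]
grip_width: -0.0002
grasp_force: 0.0Traceback (most recent call last):
  File "<stdin>", line 5, in <module>
  File "h.py", line 12, in wrist_z
    i=bot.camera_info("wrist");o=bot.get_obs()
                                 ~~~~~~~~~~~^^
ValueError: time passes only in moves, steps and waits
```

The round cap is 70 mm wide and I'm within a few mm of its centre, so I'll press.

```bash
python3 -m inch '[0,0,-2,0,0,0,0, 0,0,-4,0,0,0,0, 0,0,-6,0,0,0,0, 0,0,-8,0,0,0,0, 0,0,-9,0,0,0,0, 0,0,-10,0,0,0,0, 0,0,-10,0,0,0,0]' && python3 -m inch '[0,0,-1,0,0,0,0, 0,0,-2,0,0,0,0, 0,0,-3,0,0,0,0, 0,0,-4,0,0,0,0, 0,0,-5,0,0,0,0, 0,0,-6,0,0,0,0, 0,0,-6,0,0,0,0]'
```

```text
clock: 12.68
eef_pos: [0.4553, 0.3455, 0.0418]
tool_rot: [0.744, 0.668, 0.0, 0.0]
ft_force: [0.3, 0.1, 2.4]
grip_width: -0.0002
grasp_force: 1.0
clock: 13.27
eef_pos: [0.4553, 0.3455, 0.0355]
tool_rot: [0.744, 0.668, 0.0, -0.0]
ft_force: [1.3, 0.5, 2.4]
grip_width: -0.0004
grasp_force: 1.0
```

```bash
python3 -m inch '[0,0,-1,0,0,0,0, 0,0,-2,0,0,0,0, 0,0,-2,0,0,0,0]';  python3 -m inch '[0,0,-1,0,0,0,0, 0,0,-1,0,0,0,0, 0,0,-1,0,0,0,0]'
```

```text
clock: 13.52
eef_pos: [0.4553, 0.3455, 0.0338]
tool_rot: [0.744, 0.668, 0.0, -0.0]
ft_force: [0.1, -0.4, 6.0]
grip_width: -0.0006
grasp_force: 2.4
clock: 13.77
eef_pos: [0.4553, 0.3455, 0.0332]
tool_rot: [0.744, 0.668, 0.0, 0.0]
ft_force: [0.5, -0.3, 5.9]
grip_width: -0.0003
grasp_force: 3.1
```

The force has risen from 2.4 N to 6 N with the same pattern as before, so the round cap is down. On to the square timer.

```bash
python3 -m inch '[0,0,10,0,0,0,0, 0,0,40,0,0,0,0, 0,0,80,0,0,0,0, 0,0,120,0,0,0,0, 0,0,150,0,0,0,0, 0,0,150,0,0,0,0]' && python3 -m inch '[75,-226,0,0,0,0,0, 75,-226,0,0,0,0,0, 75,-226,0,0,0,0,0, 75,-226,0,0,0,0,0, 75,-226,0,0,0,0,0, 75,-226,0,0,0,0,0, 75,-226,0,0,0,0,0, 75,-226,0,0,0,0,0]' && python3 -m inch '[0,0,-40,0,0,0,0, 0,0,-80,0,0,0,0, 0,0,-110,0,0,0,0, 0,0,-130,0,0,0,0, 0,0,-130,0,0,0,0, 0,0,-130,0,0,0,0]'
```

```text
clock: 14.27
eef_pos: [0.4578, 0.3473, 0.1903]
tool_rot: [0.744, 0.668, 0.006, 0.0]
ft_force: [0.7, 0.7, 0.5]
grip_width: 0.0001
grasp_force: 0.0
clock: 14.93
eef_pos: [0.5296, 0.1175, 0.182]
tool_rot: [0.745, 0.667, -0.001, -0.001]
ft_force: [0.1, -0.4, 0.1]
grip_width: 0.0002
grasp_force: 0.0
clock: 15.43
eef_pos: [0.5283, 0.1203, 0.0515]
tool_rot: [0.743, 0.669, -0.002, -0.001]
ft_force: [0.1, -0.2, 0.5]
grip_width: 0.0
grasp_force: 0.0
```

```bash
python3 -m inch '[0,0,-2,0,0,0,0, 0,0,-4,0,0,0,0, 0,0,-6,0,0,0,0, 0,0,-8,0,0,0,0, 0,0,-9,0,0,0,0, 0,0,-10,0,0,0,0, 0,0,-10,0,0,0,0]' && python3 -m inch '[0,0,-1,0,0,0,0, 0,0,-2,0,0,0,0, 0,0,-3,0,0,0,0, 0,0,-4,0,0,0,0, 0,0,-5,0,0,0,0, 0,0,-6,0,0,0,0, 0,0,-6,0,0,0,0]' && python3 -m inch '[0,0,-1,0,0,0,0, 0,0,-2,0,0,0,0, 0,0,-2,0,0,0,0]'
```

```text
clock: 16.02
eef_pos: [0.5304, 0.1193, 0.0429]
tool_rot: [0.744, 0.668, 0.0, 0.0]
ft_force: [-0.6, 0.8, 1.9]
grip_width: -0.0003
grasp_force: 0.7
clock: 16.6
eef_pos: [0.5304, 0.1193, 0.0365]
tool_rot: [0.744, 0.668, 0.0, 0.0]
ft_force: [1.8, -0.2, 2.3]
grip_width: -0.0002
grasp_force: 1.0
clock: 16.85
eef_pos: [0.5304, 0.1193, 0.0346]
tool_rot: [0.744, 0.668, 0.0, 0.0]
ft_force: [1.4, 0.5, 3.2]
grip_width: 0.0002
grasp_force: 1.7
```

```bash
python3 -m inch '[0,0,-1,0,0,0,0, 0,0,-2,0,0,0,0, 0,0,-2,0,0,0,0, 0,0,-2,0,0,0,0]' && python3 -m inch '[0,0,10,0,0,0,0, 0,0,40,0,0,0,0, 0,0,80,0,0,0,0, 0,0,120,0,0,0,0, 0,0,160,0,0,0,0, 0,0,160,0,0,0,0]' && python3 -m inch '[-100,100,0,0,0,0,0, -150,250,0,0,0,0,0, -150,250,0,0,0,0,0, -150,250,0,0,0,0,0, -150,250,0,0,0,0,0, -150,250,0,0,0,0,0, -150,250,0,0,0,0,0, -150,250,0,0,0,0,0]'
python3 - <<'E'
from h import *
im=bot.camera("scene");a=cv2.imread("pics/scene.png")
f=lambda m:cv2.resize(m[150:350,150:430],(400,286),interpolation=cv2.INTER_CUBIC)
g=lambda m:cv2.resize(m[155:255,310:410],(400,300),interpolation=cv2.INTER_CUBIC)
cv2.imwrite("pics/end.png",np.vstack([np.hstack([f(a),f(im)]),np.hstack([g(a),g(im)])]))
E
```

```text
clock: 17.18
eef_pos: [0.5304, 0.1193, 0.0331]
tool_rot: [0.744, 0.668, 0.0, 0.0]
ft_force: [-0.0, 0.5, 6.4]
grip_width: 0.0
grasp_force: 3.1
clock: 17.68
eef_pos: [0.534, 0.1202, 0.2014]
tool_rot: [0.744, 0.668, 0.006, 0.003]
ft_force: [2.8, 0.7, 0.4]
grip_width: 0.0003
grasp_force: 0.0
clock: 18.35
eef_pos: [0.3759, 0.3746, 0.1921]
tool_rot: [0.741, 0.671, -0.0, -0.002]
ft_force: [0.8, -0.3, 0.2]
grip_width: 0.0001
grasp_force: 0.0
```

View pics/end.png

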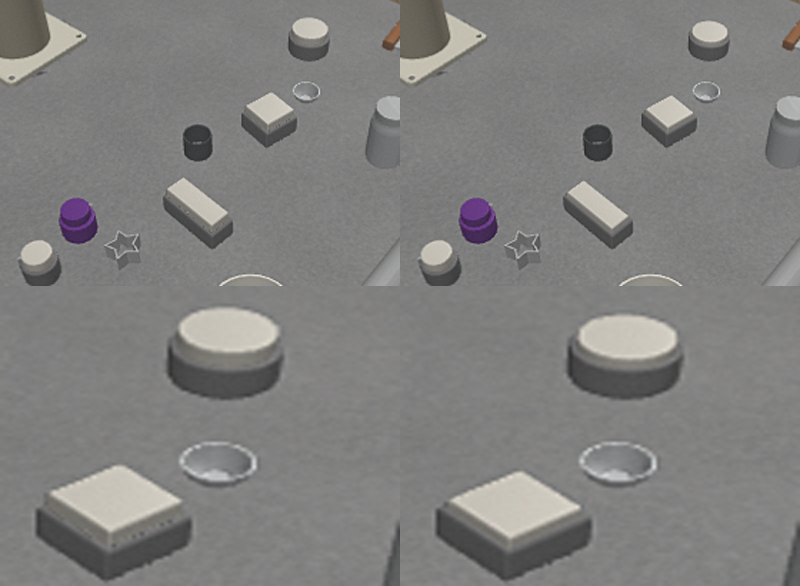

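Before and after: the long, round and square caps are all down, the small round timer's cap is still up, and nothing has moved. The arm is clear, so I'm handing in.

```bash
python3 -c "
from workcell import bot
print(bot.job_done())"
```

```text
the job is handed in; nothing more can be done
None
```

I pressed the long, large round and square timers fully down in that order with at most about 7.4 N measured, left the small round timer up with nothing else visibly moved, and handed the job in at about 18 s; no verdict was returned.

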